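# Shut the fume extractor's filter drawer and hold its purge lever at half travel

### The job

The filter drawer of the fume extractor on the welding bench has been left open: push it fully home until it seats at its catch. Then press the spring-return purge lever on top of the unit down to half travel, where its handle is level and the pointer stands at the middle mark, and keep it there: you finish while still holding the lever down. Do not work the lever before the drawer is home, never push it down to its bottom stop, and leave the other things on the bench and on the unit where they are.

Things in the scene. Friction and masses are not known exactly. Their poses are not given: they have to be found in the camera images.
- extractor: bench fume extractor, grey steel box with a blue cover, fixed to the bench: 300 deep (x), 340 wide (y), cover top at z 210. Origin: centre of its underside, on the bench; x points from its front (drawer side, towards the robot) to its back, y to its left, z up. Position varies; turned up to 0.3 rad either way. The other entries give places in this frame, in mm
- drawer (a joint): filter drawer, m: 0 = fully home, grows as it comes out towards the robot along the extractor's -x; starts 0.04 to 0.085 open. Slides with 1 N of friction. Over the last 14 mm a spring roller catch first resists with up to about 8 N, then, from about 4 mm, draws it home and keeps it there with about 4 N against a hard stop. Seated below 0.003
- drawer_handle (a point): middle of the drawer's pull bar: steel bar, 12 diameter, 110 long along the extractor's y, its axis 34 in front of the drawer front, at z 163. With the drawer home this point is at (-184, 0, 163) in the extractor's frame. The drawer front is 300 wide, z 118 to 200, in the plane x -150 when home
- purge_lever (a joint): purge lever, rad: 0 = rest, handle raised 0.4 rad above level; grows as the handle is pressed down; 0.4 = half travel, handle level, pointer at the middle mark; 0.8 = bottom stop. A spring drives it back to rest: about 3.5 N at the grip's middle to start, 7 N at half travel, 11 N at the stop
- lever_hinge (a point): middle of the lever's hinge pin, axis along the extractor's y, at (25, 100, 280) in its frame; the handle points from it to the front (-x). It sits in a clevis on the valve, an aluminium block on the cover (x -6 to 50, y 82 to 118, clevis up to z 295). Behind it a grey air receiver lies on the cover (x 69 to 137, y -140 to 80, up to z 284, its gauge to z 340)
- middle_mark (a point): the middle (half travel) of three black marks on an upright steel quadrant plate next to the lever, at (-32, 129, 280) in the extractor's frame; the upper mark is rest, the lower one the bottom stop. The plate spans x -43 to -17, y 128 to 130 and reaches z 325
- purge_handle: the lever's handle: round black grip, 22 diameter, 75 long, on a 10 mm steel rod with a small brass pointer that sweeps the front edge of the mark plate. Origin: middle of the grip's axis, 115 from the hinge: at (-81, 100, 325) in the extractor's frame at rest, (-90, 100, 280) at half travel. Its x axis runs along the rod towards the hinge and is level at half travel
- pipe_tall: bystander: standing blue practice pipe with green squares, 96 diameter, 140 high; origin at the centre of its foot
- pipe_short: bystander: standing blue practice pipe with green squares, 96 diameter, 75 high; origin at the centre of its foot
- plate_coupon: bystander: blue flat practice plate with green squares, 150 x 100 x 8, lying; origin at the centre of its underside
- tee_coupon: bystander: dark steel T-joint piece, 100 x 60, 56 high, standing on the extractor's cover beside the lever; origin at the centre of its underside
- chip_hammer: bystander: hammer, 250 long, lying in front of the extractor below the drawer; origin under its middle
- wire_brush: bystander: brush, 200 long, lying on the bench; origin under its middle
- paste_tin: bystander: closed tin, 72 diameter, 45 high, standing on the extractor's cover; origin at the centre of its foot

How it is judged (in metres and radians):
On the way, in this order (a step that is already met when the one before it is completed fails the run):
1. the drawer is home, seated at its catch (value of joint drawer below 0.003 m), for 0.2 s.
2. the lever is held down at half travel (value of joint purge_lever between 0.3 and 0.5 rad and contact force between any of the fingers, the arm and purge_handle above 2 N), for 1 s.
At the end, for the whole second after the job is handed in: the drawer is seated (within 3 mm of fully home); the robot itself is pressing the lever's handle (more than 2 N) and keeps it still at half travel, 0.4 rad within 0.1 (the handle within about 6 degrees of level); every bystander is within 30 mm of where it stood (all of step 2 and value of joint drawer below 0.003 m and velocity of joint purge_lever between -0.1 and 0.1 rad/s and not (distance of pipe_tall from where it was at the start of the episode above 0.03 m) and not (distance of pipe_short from where it was at the start of the episode above 0.03 m) and not (distance of plate_coupon from where it was at the start of the episode above 0.03 m) and not (distance of tee_coupon from where it was at the start of the episode above 0.03 m) and not (distance of chip_hammer from where it was at the start of the episode above 0.03 m) and not (distance of wire_brush from where it was at the start of the episode above 0.03 m) and not (distance of paste_tin from where it was at the start of the episode above 0.03 m)); the arm keeps its last pose, push and grip.
It fails at once if the lever is worked (past 0.12 rad) while the drawer is not home (value of joint purge_lever above 0.12 rad and value of joint drawer above 0.006 m).
It fails at once if the lever is pushed down to its bottom stop (value of joint purge_lever above 0.76 rad).
It fails at once if a bystander is pushed away (more than 30 mm) or tipped (distance of any of pipe_tall, pipe_short, plate_coupon, tee_coupon, chip_hammer, wire_brush, paste_tin from where it was at the start of the episode above 0.03 m or angle between any of pipe_tall, pipe_short, plate_coupon, tee_coupon, chip_hammer, wire_brush, paste_tin's own z axis and vertical above 0.4 rad).
It also fails if it takes over 48 s, if anything falls off the work surface, if the arm or the gripper's body presses on something with over 40 N, if the wrist force passes 120 N, or if a joint passes its speed limit or range.

### The arm

A 6-joint arm with a two-finger parallel gripper is mounted at the origin on the work surface. World frame = base frame: x ahead of the robot, y to its left, z up, the work surface at z = 0. Lengths are in mm, angles in rad, forces in N, time in s.
With the tool pointing down it reaches from about 275 to 825 mm from the base axis. Payload 4.9 kg.
Tool frame: the origin (TCP) lies at the very end of the fingers, on their centre line; the grasp point (between the pads) lies 19 mm behind it; z points along the fingers, y is the line along which they close (so a half turn about z gives the same grasp; the last joint's range is limited). The gripper opens to 85 mm and grips with 20 to 120 N. Pads are 22 mm wide; open, the fingers measure 114 mm over their backs; the gripper's body (76 mm by 85 mm) begins 54 mm behind the grasp point. The pads swing forward as they close: fully open they stand 13 mm farther back than shut.
Start: joints at [-1.461, 0.326, -0.193, 1.052, 0, 1.437], TCP at [132.777, -533.75, 231.281] pointing down, gripper open.
Joint ranges: [-2.65, 2.65], [-0.97, 1.79], [-1.3, 1.35], [-1.93, 2.1], [-1.47, 1.37], [-3.14, 3.14]. Speed limits (rad/s): [2.57, 2.57, 3.14, 3.14, 3.14, 3.14].

### API

Orientations are given as [roll, pitch, yaw] about the fixed x, y, z axes, in that order (R = Rz(yaw) Ry(pitch) Rx(roll)).
In Python, from bench import bot, solve_ik, imaging gives the robot as it stands. Calls block until the motion is done:
- bot.move_ptp(position, orientation): joint-space move of the TCP to a pose.
- bot.movel(position, rot=None, max_speed=150, threshold=None): straight line of the TCP; rot=None keeps the orientation; max_speed is the mean speed in mm/s. With threshold (N) it stops when the force on the tool has changed by that much, and returns True; else False.
- bot.move_j(angles): joint-space move.
- bot.grip(opening, effort=None): opening from 0.0 (shut) to 1.0 (fully open); effort is the grip in N (None keeps the last); returns when the fingers have stopped.
- bot.dwell(seconds).
- solve_ik(position, orientation): joint angles nearest the present ones, or None.
- bot.get_state(): the state.
- imaging.capture(name): name is "scene" or "top" or "wrist"; returns the picture (420x560x3 uint8, blue, green, red); there is no depth.
- imaging.camera_model(name): a dict with "K" (3x3 intrinsics, pixels), "position" and "rotation" of the camera in the world. Camera axes: x right, y up, looking along -z (the intrinsics and any distortion apply to the point x, -y, -z); pixel columns grow to the right and rows downward; lengths in mm; the calibration is good to about 2 mm. A picture is of the moment at which its call begins: read the wrist's pose just before it. camera_model takes no time and is no camera call; for the wrist camera it gives the pose at the moment of the call.
A pose or a line that the arm cannot do raises bot.IKError and nothing moves.
- bot.sign_off(): hands the job in; it is judged then, once.
The state is a dict: "t": time; "qpos": joint angles; "joint_velocities": joint speeds; "effort": joint torques, N m; "tcp_pos": TCP position; "orientation": TCP orientation; "contact_force": force on the tool from outside, world axes, zero at the start; "wrist_torque": the same for the moment, N m; "opening": opening from 0.0 (shut) to 1.0 (fully open); "gripper_force": force on a finger pad.
Only numpy, scipy, OpenCV 4.12 (cv2) and the standard library are available. Lean on these libraries where they do the work, as an engineer would, in place of code of your own. Each camera call takes 0.05 s, during which the arm holds its last target. There are 200 camera calls.

## Working session

There is one attempt and no reset: what is moved stays moved. The work goes in short steps, each a Python script; the robot and the scene stay as the last script left them, time stands still between calls to the robot, and variables do not carry over. Pictures are saved under pics/ and viewed, at most 10 in all, crops included, and the job is handed in when it is done.

```bash
ls; mkdir -p pics; python3 - <<'E'
from bench import bot, imaging
import cv2
for n in ("scene","top"):
    cv2.imwrite(f"pics/{n}0.png",imaging.capture(n))
    m=imaging.camera_model(n); print(n,m)
print(bot.get_state())
E
```

```text
pics
scene {'K': array([[387.59816615,   0.        , 276.54162529],
       [  0.        , 387.59816615, 215.63984948],
       [  0.        ,   0.        ,   1.        ]]), 'position': array([1123.96181715,  584.07603704,  819.30776505]), 'rotation': array([ 0.94032821, -0.01384806,  2.38889867])}
top {'K': array([[532.36638389,   0.        , 295.15400633],
       [  0.        , 532.36638389, 209.63375657],
       [  0.        ,   0.        ,   1.        ]]), 'position': array([ 426.46028719,   -7.64599646, 1431.27857848]), 'rotation': array([ 9.64486776e-02, -1.42070374e-03, -1.57523259e+00])}
{'t': 0.1, 'qpos': array([-1.46118663e+00,  3.26890799e-01, -1.93479218e-01,  1.05198650e+00,
        1.21484948e-05,  1.43660182e+00]), 'joint_velocities': array([ 8.47550777e-05, -1.61937551e-03,  1.49467151e-03, -1.72680339e-03,
       -6.40156904e-05, -8.58662779e-04]), 'effort': array([ 9.58657038e-04, -4.44240224e+01,  2.63037694e+01,  7.91201019e-03,
       -1.24209560e-04,  6.15139086e-07]), 'tcp_pos': array([ 132.7287984 , -533.21510268,  230.57044518]), 'orientation': array([-3.14004811e+00, -2.20780490e-04,  2.43804031e-01]), 'contact_force': array([ 0.34055245, -1.14114703, -0.38937261]), 'wrist_torque': array([ 0.02925514, -0.03546101,  0.01081766]), 'gripper_force': 0.0, 'opening': 0.9975938457394667}
```

View pics/scene0.png

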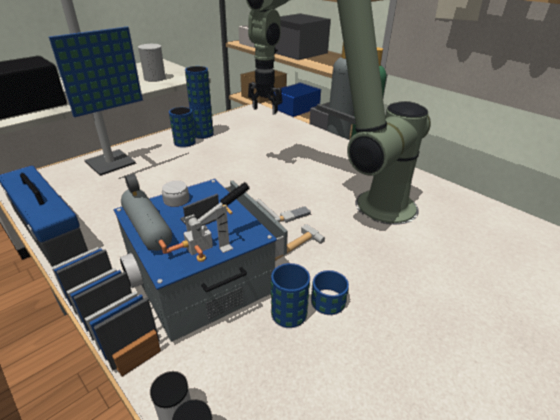

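View pics/top0.png

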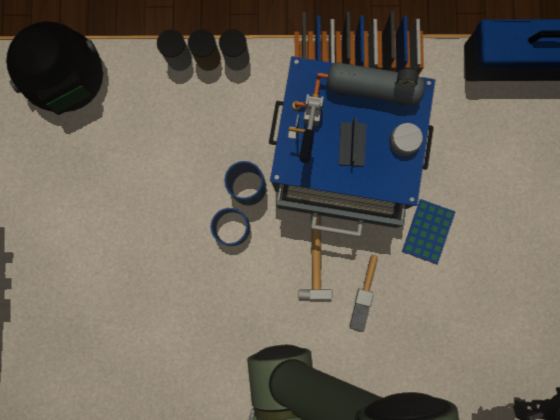

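The scene view shows the extractor with its drawer open. In the top view the blue cover has corners near (291,60), (435,76), (419,203) and (274,180), the drawer pull is near (337,228), and the lever grip is near (307,145). I'll enlarge it.

```bash
python3 - <<'E'
import cv2
im=cv2.imread("pics/top0.png")[50:245,265:445]
im=cv2.resize(im,None,fx=3,fy=3,interpolation=cv2.INTER_CUBIC)
cv2.imwrite("pics/topc.png",cv2.convertScaleAbs(im,alpha=1.5,beta=10))
E
```

```text
(no output)
```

View pics/topc.png

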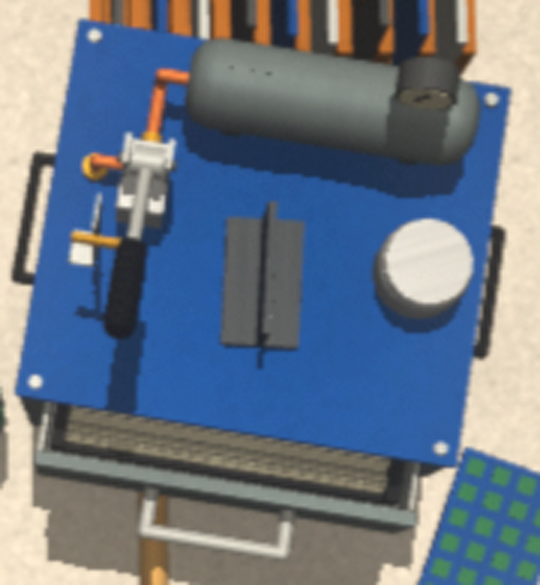

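The crop shows cover corners at crop pixels (81,20), (510,89), (458,466) and (17,396), the pull bar from (146,528) to (285,552), and the grip's front end at (119,328). Next I fit the pose.

```bash
cat > h.py <<'E'
import numpy as np, cv2
from scipy.spatial.transform import Rotation as R
from scipy.optimize import least_squares
from bench import bot, solve_ik, imaging
def ray(m,uv):
    d=np.linalg.inv(m["K"])@[uv[0],uv[1],1]; d[1:]*=-1
    return R.from_euler("xyz",m["rotation"]).apply(d)
def onz(m,uv,z):
    d=ray(m,uv); p=m["position"]; return p+d*(z-p[2])/d[2]
def proj(m,P):
    c=R.from_euler("xyz",m["rotation"]).inv().apply(np.atleast_2d(P)-m["position"])
    c[:,1:]*=-1; q=c@m["K"].T; return q[:,:2]/q[:,2:]
def toW(pose,P):   # pose x,y,yaw
    return R.from_euler("z",pose[2]).apply(np.atleast_2d(P))+[pose[0],pose[1],0]
E
python3 - <<'E'
from h import *
m=imaging.camera_model("top")
f=lambda c:(np.array(c)+.5)/3-.5+[265,50]
px=f([(81,20),(510,89),(458,466),(17,396)])
W=np.array([onz(m,p,210) for p in px]); print(W.round(1))
print("sides",[np.linalg.norm(W[i]-W[i-1]).round(1) for i in range(4)])
L=np.array([(150,170,210),(150,-170,210),(-150,-170,210),(-150,170,210)],float)
s=least_squares(lambda v:(proj(m,toW(v,L))-px).ravel(),[700,0,0]); pose=s.x
print(pose, s.fun.round(2))
H=np.array([onz(m,p,163) for p in f([(146,528),(285,552)])]); print("bar",H.round(1))
l=R.from_euler("z",-pose[2]).apply(H-[pose[0],pose[1],0]); print(l.round(1))
for z,c in((340,(119,328)),(325,(124,285)),(280,(148,150))):
    g=onz(m,f(c),z); print(z,R.from_euler("z",-pose[2]).apply(g-[pose[0],pose[1],0]).round(1))
sc=imaging.camera_model("scene")
print("scene proj corners",proj(sc,toW(pose,L)).round(1), "grip", proj(sc,toW(pose,[[-81,100,325],[-116,100,340]])).round(1))
np.save("pose.npy",pose)
E
```

```text
[[ 909.8   -3.3  210. ]
 [ 852.3 -340.7  210. ]
 [ 554.1 -291.9  210. ]
 [ 609.9   47.3  210. ]]
sides [np.float64(304.1), np.float64(342.3), np.float64(302.2), np.float64(343.7)]
[ 7.31456033e+02 -1.47145629e+02 -1.65281320e-01] [ 0.38  0.98 -0.51  0.37 -0.76 -0.6   0.9  -0.66]
bar [[ 510.5  -53.2  163. ]
 [ 490.9 -163.5  163. ]]
[[-233.4   56.3  163. ]
 [-234.5  -55.7  163. ]]
340 [-111.9  100.9  340. ]
325 [-78.1 102.5 325. ]
280 [ 34.9 101.6 280. ]
scene proj corners [[157.7 285.8]
 [113.9 208.3]
 [214.1 178. ]
 [275.4 237.4]] grip [[234.9 193.4]
 [247.7 183.8]]
```

The fit is consistent: sides are 303 x 343 against 300 x 340, and the bar is 112 long at x -234, so the drawer is about 50 mm open. The lever also projects where it should be. Next I push the drawer home.

```bash
cat >> h.py <<'E'
pose=np.load("pose.npy"); DOWN=[np.pi,0,pose[2]]
W=lambda *p: toW(pose,[p])[0]
def loc():
    s=bot.get_state(); p=s["tcp_pos"]-[pose[0],pose[1],0]
    return R.from_euler("z",-pose[2]).apply(p).round(1), R.from_euler("z",-pose[2]).apply(s["contact_force"]).round(1), round(s["t"],2)
E
python3 - <<'E'
from h import *
bot.grip(0.0)
bot.move_ptp(W(-300,0,280),DOWN); print(loc())
bot.movel(W(-300,0,150)); print(loc())
print(bot.movel(W(-222,0,150),max_speed=60,threshold=20),loc())
print(bot.movel(W(-194,0,150),max_speed=20,threshold=22),loc())
cv2.imwrite("pics/push.png",cv2.resize(imaging.capture("top")[50:245,245:445],None,fx=3,fy=3,interpolation=cv2.INTER_CUBIC))
E
```

```text
(array([-299.9,   -0.6,  279.9]), array([-0.1, -0.4,  1.2]), 2.79)
(array([-299.4,   -0.3,  150.6]), array([-0.1, -0.8,  0.5]), 3.81)
False (array([-222. ,    0. ,  150.2]), array([-0.2, -0.3, -0.4]), 5.26)
True (array([-2.132e+02,  1.000e-01,  1.489e+02]), array([-0.5, -0.4,  0.7]), 6.07)
```

View pics/push.png

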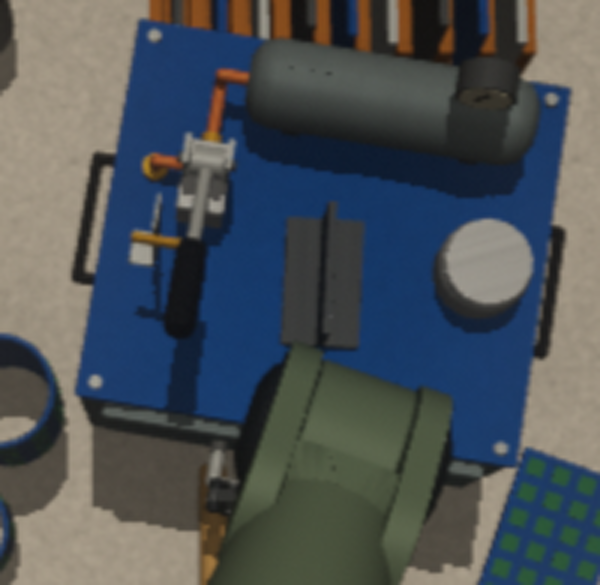

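The picture shows the drawer front almost flush with the cover, with its left corner around crop (103,410). I'll compare that with projections for several openings, then continue the push.

```bash
python3 - <<'E'
from h import *
m=imaging.camera_model("top")
for o in (0,6,12,18):
    q=(proj(m,toW(pose,[[-150-o,150,200],[-150-o,-150,200],[-184-o,55,163]]))-[245,50]+.5)*3-.5
    print(o,q.round(0).tolist())
s=bot.get_state(); print(s["contact_force"],s["opening"],s["gripper_force"])
import time
for x in (-208,-203,-198):
    r=bot.movel(W(x,0,150),max_speed=15,threshold=25); print(x,r,loc())
    if r: break
E
python3 - <<'E'
import sys; sys.path.insert(0,".")
from h import *
m=imaging.capture("top")[150:225,265:405]
cv2.imwrite("pics/push2.png",cv2.convertScaleAbs(cv2.resize(m,None,fx=5,fy=5,interpolation=cv2.INTER_CUBIC),alpha=1.6,beta=15))
E
```

```text
0 [[106.0, 400.0], [487.0, 461.0], [217.0, 467.0]]
6 [[104.0, 408.0], [486.0, 469.0], [216.0, 475.0]]
12 [[103.0, 415.0], [485.0, 477.0], [215.0, 482.0]]
18 [[102.0, 423.0], [484.0, 484.0], [214.0, 489.0]]
[-0.2527802  0.3551425  0.587719 ] 0.0020800268960551637 0.27035211212933064
-208 False (array([-2.127e+02,  2.000e-01,  1.488e+02]), array([-12.3,  -1.4,   4.8]), 6.65)
-203 False (array([-2.124e+02,  2.000e-01,  1.487e+02]), array([-24.5,  -0.7,  15.2]), 7.13)
-198 True (array([-2.022e+02,  2.000e-01,  1.485e+02]), array([ 0.9, -0. ,  0.1]), 7.53)
```

View pics/push2.png

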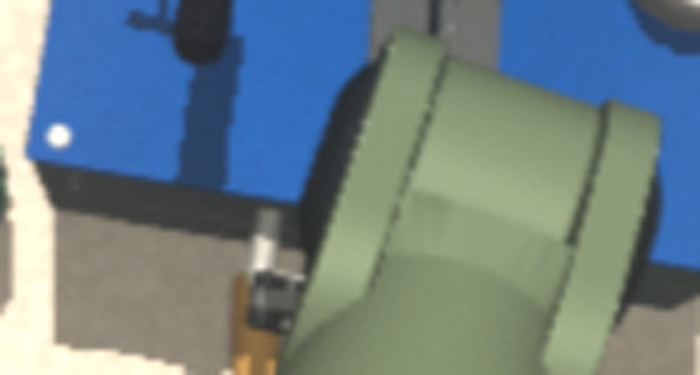

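The drawer resisted at about 12 mm and then snapped in. The TCP is at -202, which matches a seated bar at -184, and the front is now hidden under the cover edge. I'll do a gentle confirming push, retreat, look, and go to a point above the lever.

```bash
python3 - <<'E'
from h import *
print(bot.movel(W(-196,0,150),max_speed=15,threshold=15),loc())
bot.movel(W(-245,0,150)); bot.movel(W(-245,0,400)); 
bot.movel(W(-245,100,400)); print(loc())
im=imaging.capture("top")[50:245,245:445]
cv2.imwrite("pics/home.png",cv2.convertScaleAbs(cv2.resize(im,None,fx=3,fy=3,interpolation=cv2.INTER_CUBIC),alpha=1.5,beta=10))
bot.movel(W(-92,100,400)); print(loc())
E
```

```text
False (array([-199.4,    0.3,  148.8]), array([-7.3, -0.6, -0.7]), 8.23)Traceback (most recent call last):
  File "<stdin>", line 4, in <module>
bench.IKError: the arm cannot follow that straight line within its joint ranges
```

```bash
python3 - <<'E'
from h import *
print(loc())
for p in ((-245,0,300),(-245,0,350),(-245,100,380),(-92,100,400),(-92,100,380),(-92,100,291)): print(p,solve_ik(W(*p),DOWN))
bot.movel(W(-300,0,280)); print(loc())
im=imaging.capture("top")[50:245,245:445]
cv2.imwrite("pics/home.png",cv2.convertScaleAbs(cv2.resize(im,None,fx=3,fy=3,interpolation=cv2.INTER_CUBIC),alpha=1.5,beta=10))
E
```

```text
(array([-245.3,    0. ,  399.3]), array([-0.4,  0.5,  0.6]), 10.53)
(-245, 0, 300) [-0.36210744  0.19725687 -0.18871139  1.18482806  0.          2.94476654]
(-245, 0, 350) [-0.36210744  0.18252909 -0.08181509  1.30645215  0.          2.94476654]
(-245, 100, 380) [-1.62074587e-01  1.89316588e-01  9.03704027e-04  1.38238344e+00
  0.00000000e+00 -3.13838592e+00]
(-92, 100, 400) [-0.16282489  0.52203071  0.53072778  1.5794934   0.         -3.13913622]
(-92, 100, 380) [-0.16282489  0.514375    0.46811532  1.52453665  0.         -3.13913622]
(-92, 100, 291) [-0.16282489  0.51122372  0.24235284  1.30192545  0.         -3.13913622]
(array([-2.993e+02, -1.000e-01,  2.807e+02]), array([-0.9, -0.4,  0. ]), 11.56)
```

View pics/home.png

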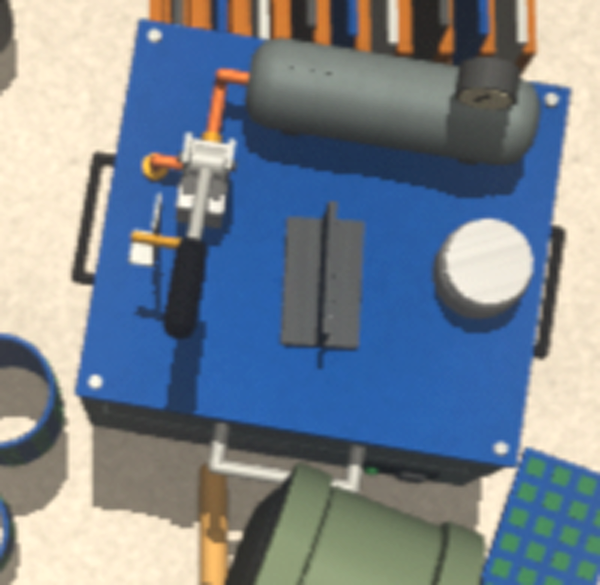

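The pull bar's left end is at crop (217,467), exactly the predicted home position, so the drawer is seated. I turn the yaw slightly to keep joint 6 off its limit, then press the lever from above.

```bash
python3 - <<'E'
from h import *
D=[np.pi,0,pose[2]+.25]
bot.move_ptp(W(-270,60,390),D); print(loc())
bot.movel(W(-92,100,390),rot=D); print(loc())
bot.movel(W(-92,100,355),max_speed=80); print(loc())
for z in (340,325,310,300):
    bot.movel(W(-92,100,z),max_speed=25); print(z,loc())
im=imaging.capture("scene")
cv2.imwrite("pics/lev.png",cv2.resize(im[140:290,110:310],None,fx=4,fy=4,interpolation=cv2.INTER_CUBIC))
E
```

```text
(array([-269.5,   60.3,  390.6]), array([-0.2, -0.2,  0. ]), 12.18)
(array([-92.3,  99.8, 390. ]), array([-0.2, -0.1,  0.9]), 13.55)
(array([-92.1, 100. , 355.5]), array([ 0.3,  0.6, -0.1]), 14.13)
340 (array([-92. , 100.1, 340.4]), array([-1. ,  0.8,  3.1]), 14.88)
325 (array([-92. , 100. , 325.1]), array([-3.1,  0.4,  3.2]), 15.63)
310 (array([-92.1, 100. , 310. ]), array([-2. , -0. ,  5.7]), 16.38)
300 (array([-92.2, 100. , 300.2]), array([-3.5,  0.4,  5.8]), 16.93)
```

View pics/lev.png

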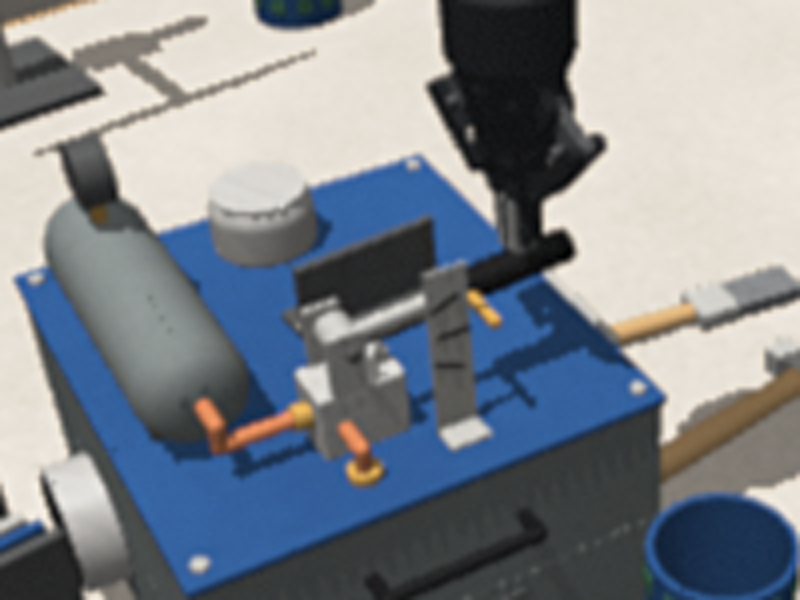

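The fingers press the grip, with the pointer tip around (495,322) still above the middle mark at (453,333). I continue to 291 and check the grip end against projections.

```bash
python3 - <<'E'
from h import *
bot.movel(W(-92,100,291),max_speed=20); bot.dwell(1.2); print(loc())
im=imaging.capture("scene"); o=np.array([190,160])
cv2.imwrite("pics/lev2.png",cv2.resize(im[160:260,190:290],None,fx=6,fy=6,interpolation=cv2.INTER_CUBIC))
m=imaging.camera_model("scene")
for q in (.2,.3,.4,.5,.6):
    a=.4-q; P=lambda r:[25-r*np.cos(a),100,280+r*np.sin(a)]
    print(q,((proj(m,toW(pose,[P(0),P(77.5),P(152.5)]))-o+.5)*6-.5).round(0).tolist())
print("mark",((proj(m,toW(pose,[[-32,129,280]]))-o+.5)*6-.5).round(0))
E
```

```text
(array([-92.3, 100. , 291.4]), array([-2.8,  0.7,  6.4]), 18.78)
0.2 [[33.0, 384.0], [208.0, 289.0], [369.0, 202.0]]
0.3 [[33.0, 384.0], [212.0, 304.0], [375.0, 232.0]]
0.4 [[33.0, 384.0], [214.0, 320.0], [377.0, 262.0]]
0.5 [[33.0, 384.0], [215.0, 336.0], [377.0, 293.0]]
0.6 [[33.0, 384.0], [213.0, 352.0], [373.0, 325.0]]
mark [[202. 374.]]
```

View pics/lev2.png

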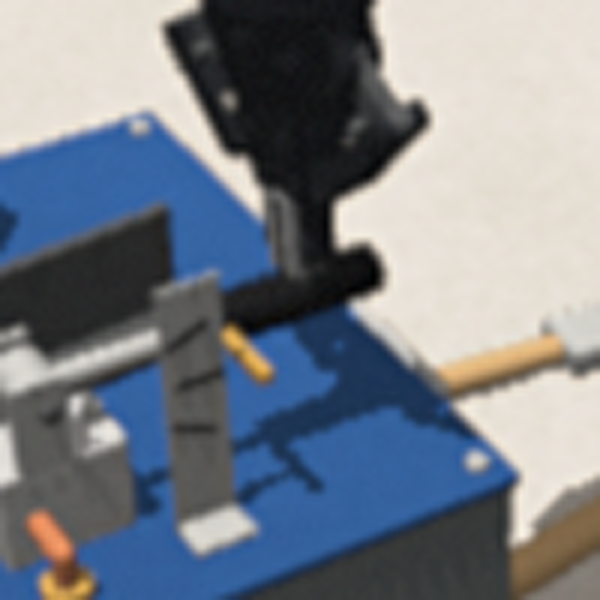

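The grip end is near (370,272). Projections give 262 for 0.4 rad and 293 for 0.5 rad; with the roughly 6 px image offset seen at the mark, the lever is at about 0.4 rad. The pressing force is 6.4 N, close to the 7 N expected at half travel, so I'm handing it in.

```bash
python3 -c "
from h import *
print(loc()); print(bot.sign_off())"
```

```text
(array([-92.3, 100. , 291.4]), array([-4. , -0.1,  6.6]), 18.83)
the job is handed in; nothing more can be done
None
```

I handed the job in at 18.8 s with the drawer home at its catch and the gripper still holding the purge lever down at half travel (about 0.4 rad, 6.6 N); no verdict was returned.

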